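# Clear the faceplate and drop it onto its three-stud mount

## Robot

A 7-joint arm with a two-finger parallel gripper is mounted at the origin on a cart in front of the work surface, level with it; the furniture and walls round the work are solid. World frame = base frame: x ahead of the robot, y to its left, z up, the work surface at z = 0. Lengths are in m, angles in rad, forces in N, time in s.
With the tool pointing down it reaches from about 0.4 to 0.9 m from the base axis. Payload 5.5 kg.
Tool frame: the origin (TCP) lies between the finger pads; the fingertips stand 17 mm ahead of it and the grasp point (between the pads) lies 2 mm behind it; z points along the fingers, y is the line along which they close (so a half turn about z gives the same grasp; the last joint's range is limited). The gripper opens to 85 mm and grips with 20 to 120 N. Pads are 22 mm wide; open, the fingers measure 114 mm over their backs; the gripper's body (76 mm by 85 mm) begins 54 mm behind the grasp point. The pads swing forward as they close: fully open they stand 13 mm farther back than shut.
Start: joints at [-0.842, 0.501, -0.427, 1.55, 0.221, 1.138, -0.21], TCP at [0.292, 0.581, 0.248] pointing down, gripper open.
Joint ranges: [-2.88, 2.88], [-0.31, 2.03], [-1.54, 1.56], [0.2, 2.42], [-1.41, 4.55], [0.19, 2.02], [-2.57, 2.57]. Speed limits (rad/s): [2.57, 2.57, 3.14, 3.14, 3.14, 3.14, 3.14].

## Interface

Orientations are given as a unit quaternion [x, y, z, w].
In Python, from bench import * gives the robot as it stands. The module is installed in compiled form; this text tells all that it offers.
- The arm moves only by the tool move_arm, never from a script. Its argument "commands" is one flat list of numbers, 4 for each row, row after row: the shift along the tool's x, y, z in cm, then the turn about the tool's z in rad. In form: [x, y, z, yaw, x, y, z, yaw, ...]. A call has 1 to 12 rows; each row is the pose to reach, as a shift and turn from the pose commanded when the call began, along the tool's axes at that moment; what a row does not reach only later rows make up. A row lasts 1/10 s, in which the tool goes at most 50 mm and 8.59 degrees, less where a joint would pass 70% of its speed; a pose out of reach is approached as far as the arm can. A call with a gripper value outside its range is refused whole. "hand" is the finger opening in cm, from 0 to 8.54, set as the call begins (left out, the last holds). The fingers move at their own pace and stop on an object; "grip_force" is the grip in N (left out, the last holds). Time passes only in rows, so rows that repeat a pose let the fingers close. It gives the time, the measured TCP pose, the force, the opening and the grip force at its end, in the units of the state.
- sense(): the state, without advancing time (a new reading comes with each control period).
- read_camera(name): name is "scene" or "top"; returns the picture (400x640x3 uint8, red, green, blue); there is no depth.
- calibration(name): a dict with "fx", "fy", "cx", "cy" (pixels), "extrinsics" (4x4, takes a point from world to camera coordinates). Camera axes: x right, y up, looking along -z (the intrinsics and any distortion apply to the point x, -y, -z); pixel columns grow to the right and rows downward; lengths in m; the calibration is good to about 2 mm. A picture is of the moment at which its call begins. calibration takes no time and is no camera call.
- sign_off(): hands the job in; it is judged then, once.
The state is a dict: "t": time; "q": joint angles; "joint_vel": joint speeds; "effort": joint torques, N m; "tool_pos": TCP position; "tcp_rot": TCP orientation; "contact_force": force on the tool from outside, world axes, zero at the start; "ft_torque": the same for the moment, N m; "grip_width": opening from 0.0 (shut) to 1.0 (fully open); "gripper_force": force on a finger pad.
Only numpy, scipy, OpenCV 4.12 (cv2) and the standard library are available. Lean on these libraries where they do the work, as an engineer would, in place of code of your own. Each camera call takes 0.05 s, during which the arm holds its last target. There are 200 camera calls.

## Task

The round aluminium faceplate is perched on the tips of its mount's three studs, with three wood offcuts lying on it. Wipe all the offcuts off onto the bench with the scraper block, not with the gripper, and turn the faceplate where it sits, without lifting it off, until its holes find the studs and it drops fully home, flat on the mount. Stand the scraper block back upright on the bench, clear of the mount, and leave the other things on the bench as they are.

Things in the scene. Friction and masses are not known exactly. Their poses are not given: they have to be found in the camera images.
- mount: Fixed green round casting, 182 mm across, 30 mm high. Origin: centre of its underside on the bench; z up. On its flat top stands a central steel spindle, 30 mm diameter, up to z 60 mm, among three studs. In line with each stud a flat ear with a white mark, 34 mm wide, 8 mm high, sticks out to 117 mm from the axis, so it shows beyond the faceplate.
- mount_stud (a point): Tip of one of the mount's three equal steel studs: 12 mm diameter, tapered tip at z 50 mm, 62 mm from the mount's axis, at 0, 120 and 240 degrees from the mount's x axis (this point: the one at 0).
- faceplate: Loose aluminium disc, 180 mm diameter, 14 mm thick, 0.7 to 1 kg; its 33 mm centre bore turns freely on the spindle. Origin: centre of its underside; z up. At the start it rests on the stud tips, underside 50 mm and top face 64 mm above the bench, 22 to 60 degrees from the nearest fit, either way. Fully home, its underside is 30 mm above the bench. Pressing hard near its rim while perched can tip it.
- faceplate_hole (a point): Centre, on the top face, of one of the faceplate's three 17 mm through holes with dark rims, 62 mm from its axis, at 0, 120 and 240 degrees from its x axis (this point: the one at 0). It fits the studs in any of three positions 120 degrees apart, with about 2 degrees of play; lined up, it falls by its own weight (press its top face if it sticks).
- faceplate_peg (a point): Top of one of the faceplate's three fixed upright brass pegs: 14 mm diameter, 34 mm tall above its top face, 76 mm from its axis, midway between holes at 60, 180 and 300 degrees from its x axis (this point: the one at 60). Pushed sideways along its circle, a peg turns the faceplate against friction only, about 1 to 6 N.
- scraper: Scraper block, loose on the bench, 0.16 kg: pale wooden body 28 mm (its x) by 66 mm (its y) by 24 mm high, with a dark upright handle rib on top, 16 mm thick (x), 58 mm long (y), from 22 to 66 mm above its foot, to be gripped from above across its 16 mm. Origin: centre of its underside; z up. It wipes with either of its long (66 mm) faces.
- mahogany_slip: Flat reddish slip of wood, 20 x 90 x 10 mm, on the faceplate near its hole at 0 degrees, lying roughly across the radius, about 62 mm from the axis. Origin: centre of its underside. Its long side runs at +9 degrees from its own y axis.
- wedge: Reddish wood wedge, 22 x 60 mm, 4 to 16 mm thick, on the faceplate near its hole at 120 degrees, lying roughly across the radius, about 62 mm from the axis. Origin: centre of its underside. Its long side runs at -14 degrees from its own y axis.
- oak_offcut: Pale oak block, 42 x 70 x 22 mm, on the faceplate near its hole at 240 degrees, lying roughly across the radius, about 62 mm from the axis. Origin: centre of its underside. Its long side runs at +17 degrees from its own y axis.
- tape_roll: Bystander: roll of yellow tape, 100 mm diameter, 25 mm high, lying flat. Origin: centre of its underside. Leave it where it is.
- toggle_clamp: Obstacle: toggle clamp screwed to the bench, its arm along x; its red handle leans away from the robot and reaches up to 130 mm above the bench, about 80 mm beyond the origin. Origin: centre of its base on the bench.
- wax_tin: Bystander: round flat tin, 73 mm diameter, 24 mm high. Origin: centre of its underside. Leave it where it is.

How it is judged:
At the end, for the whole second after the job is handed in: Faceplate flat on the mount: underside within 2.5 mm of its top, within 4 mm of its axis, level to 0.03 rad. Offcut origins over 88 mm from the mount's axis (past the rim), under 55 mm high. Scraper upright (0.15 rad) on the bench (12 mm), over 130 mm from the axis. All at rest (z of faceplate in the frame of mount below 0.0325 m and horizontal distance between faceplate and mount below 0.004 m and angle between faceplate's own z axis and vertical below 0.03 rad and linear speed of faceplate below 0.01 m/s and height (world z) of each of mahogany_slip, wedge, oak_offcut below 0.055 m and horizontal distance between each of mahogany_slip, wedge, oak_offcut and mount above 0.088 m and linear speed of each of mahogany_slip, wedge, oak_offcut, scraper below 0.02 m/s and height (world z) of scraper below 0.012 m and angle between scraper's own z axis and vertical below 0.15 rad and horizontal distance between scraper and mount above 0.13 m); the robot touches nothing.
It fails at once if the faceplate is lifted off (its underside more than 65 mm above the bench) (height (world z) of faceplate above 0.065 m).
It fails at once if an offcut is handled with the gripper or arm instead of the scraper block (more than 1 N) (contact force between any of the fingers, the arm and mahogany_slip above 1 N or contact force between any of the fingers, the arm and wedge above 1 N or contact force between any of the fingers, the arm and oak_offcut above 1 N).
It fails at once if the tape roll or the tin is moved more than 30 mm (distance of any of tape_roll, wax_tin from where it was at the start of the episode above 0.03 m).
It also fails if it takes over 72 s, if anything falls off the work surface, if the arm or the gripper's body presses on something with over 40 N, if the wrist force passes 120 N, or if a joint passes its speed limit or range.

## Working session

There is one attempt and no reset: what is moved stays moved. The work goes in short steps, Python scripts to look and compute and a tool call to move; the robot and the scene stay as the last step left them, time stands still between calls to the robot, and variables do not carry over. Pictures are saved under pics/ and viewed, at most 11 in all, crops included, and the job is handed in when it is done.

Besides the shell and the picture viewer there is one more tool, called after "Emit:" by a JSON object that holds its "method" and its "body", one argument or row to a line. move_arm: Moves the arm, as the interface text tells. Its arguments: {"type":"object","properties":{"commands":{"type":"array","items":{"type":"number"}},"hand":{"type":"number"},"grip_force":{"type":"number"}},"required":["commands"]}

```bash
mkdir -p pics
cat > h.py <<'E'
from bench import *
import numpy as np, cv2
from scipy.spatial.transform import Rotation as R
def shot(cam,name):
    im=read_camera(cam); cv2.imwrite(f"pics/{name}.png",im[:,:,::-1]); return im
def ray(cam,u,v,z):
    c=calibration(cam);E=np.array(c["extrinsics"])
    d=np.array([(u-c["cx"])/c["fx"],-(v-c["cy"])/c["fy"],-1]);Rm=E[:3,:3];o=-Rm.T@E[:3,3];w=Rm.T@d
    return (o+w*(z-o[2])/w[2])[:2].round(4)
def proj(cam,p):
    c=calibration(cam);E=np.array(c["extrinsics"]);q=E[:3,:3]@np.array(p)+E[:3,3]
    return (c["cx"]+c["fx"]*q[0]/-q[2],c["cy"]-c["fy"]*q[1]/-q[2])
E
python3 - <<'E'
from h import *
shot("top","t0");shot("scene","s0");s=sense()
print(s["t"],s["tool_pos"],R.from_quat(s["tcp_rot"]).as_matrix().round(3),calibration("top"),calibration("scene"))
E
```

```text
0.1 [0.29172099 0.58020559 0.24734909] [[-0.893  0.449 -0.001]
 [ 0.449  0.893 -0.002]
 [ 0.    -0.002 -1.   ]] {'fx': 362.10280570217964, 'fy': 362.10280570217964, 'cx': 319.7217951977917, 'cy': 198.23384015972758, 'extrinsics': array([[-0.00382841, -0.99995091, -0.00913886,  0.03584279],
       [ 0.99024006, -0.00506416,  0.13928021, -0.56350181],
       [-0.13931965, -0.00851644,  0.99021084, -1.08519064],
       [ 0.        ,  0.        ,  0.        ,  1.        ]])} {'fx': 429.0204368709427, 'fy': 429.0204368709427, 'cx': 324.21090747173145, 'cy': 199.8553680206172, 'extrinsics': array([[ 0.75219829, -0.6588697 , -0.00940472, -0.39786845],
       [ 0.51569733,  0.57974102,  0.63083803, -0.35963868],
       [-0.41018776, -0.47936528,  0.77585755, -0.83733655],
       [ 0.        ,  0.        ,  0.        ,  1.        ]])}
```

View pics/t0.png

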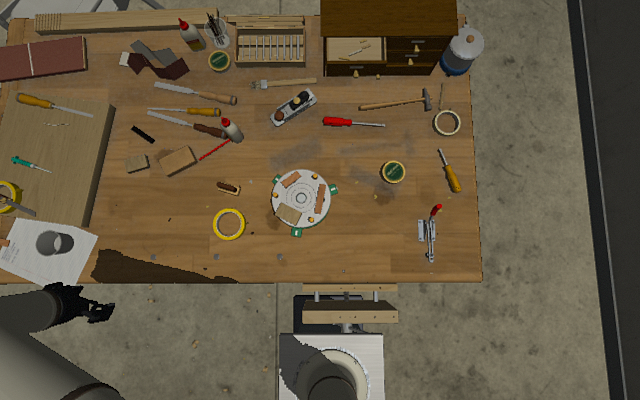

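View pics/s0.png

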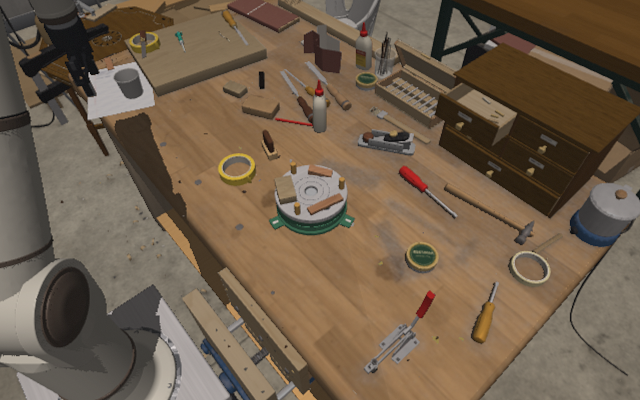

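Run:
```python
import cv2
t=cv2.imread("pics/t0.png")[155:245,205:345];s=cv2.imread("pics/s0.png")[125:240,215:360]
cv2.imwrite("pics/t0c.png",cv2.resize(t,None,fx=5.7,fy=5.7,interpolation=cv2.INTER_CUBIC))
cv2.imwrite("pics/s0c.png",cv2.resize(s,None,fx=5,fy=5,interpolation=cv2.INTER_CUBIC))
```

```text
(no output)
```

View pics/t0c.png

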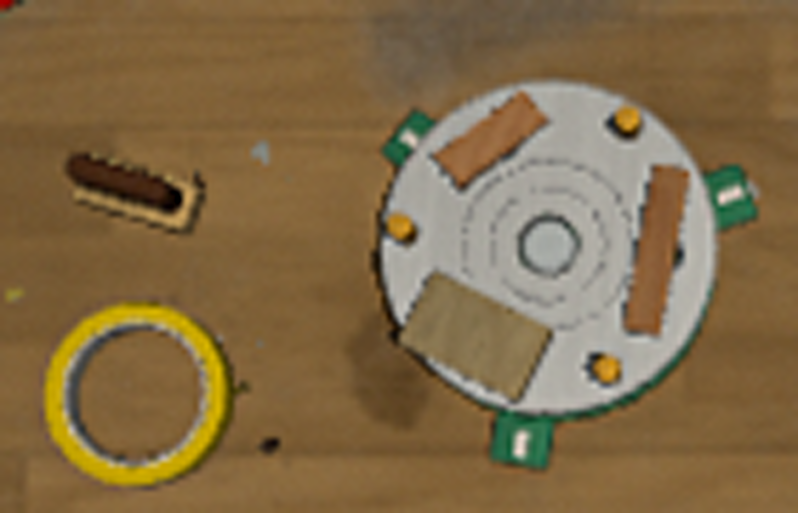

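View pics/s0c.png

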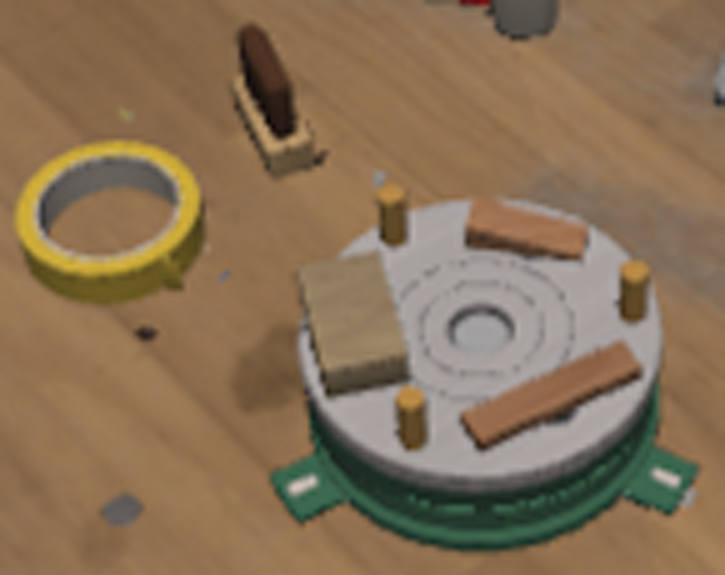

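Run:
```python
from h import *
def T(p,z): return ray("top",205+(p[0]+.5)/5.7-.5,155+(p[1]+.5)/5.7-.5,z)
def S(p,z): return ray("scene",215+(p[0]+.5)/5-.5,125+(p[1]+.5)/5-.5,z)
pg=np.array([T(p,.098) for p in[(627,119),(400,227),(605,368)]]);c=pg.mean(0)
print("pegs",pg,c,np.degrees(np.arctan2(*(pg-c).T[::-1])),np.linalg.norm(pg-c,axis=1))
ps=np.array([S(p,.098) for p in[(635,267),(391,190),(410,396)]]);print("scene pegs",ps,ps.mean(0))
for z in(.008,.03):
  m=np.array([T(p,z) for p in[(730,195),(410,137),(522,443)]]);d=m-c
  print("marks",m,m.mean(0),np.degrees(np.arctan2(*(m-m.mean(0)).T[::-1])),np.linalg.norm(m-m.mean(0),axis=1))
print("bore",T((549,246),.062))
for n,z,P in(("oak",.086,[(437,272),(552,332),(519,402),(398,335)]),("slip",.074,[(653,165),(688,170),(658,333),(624,328)]),("wedge",.075,[(525,93),(548,120),(460,187),(432,155)])):
  q=np.array([T(p,z) for p in P]);print(n,q.mean(0),(q-c).round(3).tolist())
q=np.array([T(p,.064) for p in[(76,165),(174,200)]]);print("rib",q,q.mean(0),np.degrees(np.arctan2(*(q[1]-q[0])[::-1])),np.linalg.norm(q[1]-q[0]))
q=np.array([S(p,.064) for p in[(250,30),(285,118)]]);print("rib scene",q,q.mean(0))
q=np.array([T(p,.024) for p in[(190,232),(203,180)]]);print("body end corners",q)
print("tape",T((138,395),.02),"tin",ray("top",393,172,.024),"clamp",ray("top",430,240,.0),ray("top",437,210,.12))
s=sense();print(np.degrees(R.from_quat(s["tcp_rot"]).as_euler("xyz")))
```

```text
pegs [[0.6238 0.0478]
 [0.5675 0.1655]
 [0.4939 0.0593]] [0.56173333 0.09086667] [ -34.75591255   85.58172642 -155.04479114] [0.07554475 0.07485579 0.07481855]
scene pegs [[0.6275 0.047 ]
 [0.5714 0.1666]
 [0.4954 0.0573]] [0.56476667 0.0903    ]
marks [[ 0.5984 -0.008 ]
 [ 0.6326  0.1726]
 [ 0.4599  0.1083]] [0.56363333 0.09096667] [-70.64379141  49.80771859 170.5137946 ] [0.10489577 0.10686628 0.10517152]
marks [[ 0.5948 -0.0074]
 [ 0.6283  0.1697]
 [ 0.4589  0.1067]] [0.56066667 0.08966667] [-70.62586023  49.80003219 170.4981194 ] [0.10289326 0.1047836  0.10318231]
bore [0.5623 0.0904]
oak [0.512325 0.12655 ] [[-0.016, 0.057], [-0.048, -0.004], [-0.084, 0.013], [-0.049, 0.076]]
slip [0.558975 0.03325 ] [[0.042, -0.056], [0.039, -0.075], [-0.048, -0.059], [-0.045, -0.041]]
wedge [0.618275 0.120525] [[0.081, 0.012], [0.066, -0.0], [0.031, 0.046], [0.048, 0.061]]
rib [[0.6073 0.3448]
 [0.5879 0.2915]] [0.5976  0.31815] -110.00036688574386 0.056720807469569756
rib scene [[0.6089 0.3439]
 [0.5812 0.2741]] [0.59505 0.309  ]
body end corners [[0.5766 0.2919]
 [0.6058 0.2855]]
tape [0.4866 0.319 ] tin [ 0.6488 -0.1996] clamp [ 0.4343 -0.3139] [ 0.5166 -0.3027]
[-1.79899476e+02 -4.08108222e-03  1.53310747e+02]
```

```bash
cat >> h.py <<'E'
C=np.array([.563,.0908])
def rel(x,y,z,psi,cur=None):
    """tool-frame shift (cm, yaw rad) from the present pose to world xyz with tool y at psi deg"""
    s=sense();p=np.array(s["tool_pos"]);M=R.from_quat(s["tcp_rot"]).as_matrix()
    ps=np.degrees(np.arctan2(M[1,1],M[0,1]))
    if cur: p,ps=np.array(cur[:3]),cur[3]
    a=np.radians(ps);d=np.array([x,y,z])-p
    dx=d[:2]@[-np.sin(a),np.cos(a)];dy=d[:2]@[np.cos(a),np.sin(a)]
    w=(psi-ps+180)%360-180
    return [round(float(v),3) for v in (dx*100,dy*100,-d[2]*100,-np.radians(w))]
def pol(r,a,c=C): return (c+r*np.array([np.cos(np.radians(a)),np.sin(np.radians(a))]))
E
python3 - <<'E'
from h import *
print(rel(.599,.318,.13,-20))
E
```

```text
[-39.231, -9.625, 11.735, 1.454]
```

Emit:
{"method": "move_arm", "body": {
  "commands": [-39.2,-9.6,5,1.454,-39.2,-9.6,5,1.454,-39.2,-9.6,5,1.454,-39.2,-9.6,5,1.454,-39.2,-9.6,5,1.454,-39.2,-9.6,5,1.454,-39.2,-9.6,11.7,1.454,-39.2,-9.6,11.7,1.454,-39.2,-9.6,11.7,1.454,-39.2,-9.6,11.7,1.454,-39.2,-9.6,11.7,1.454,-39.2,-9.6,11.7,1.454],
  "hand": 6
}}

```text
t: 1.3
tool_pos: [0.5984, 0.32, 0.1312]
tcp_rot: [0.818, 0.575, -0.0, -0.0]
contact_force: [0.5, 0.2, -0.5]
grip_width: 0.705
gripper_force: 0.0
```

Run:
```python
from h import *
s=sense();print(s["t"],s["tool_pos"],np.round(s["q"],2),rel(.599,.318,.053,-20))
im=shot("top","t1");t=im[150:240,200:290,::-1];s2=shot("scene","s1")[80:200,200:340,::-1]
a=cv2.resize(t,(400,400),interpolation=2);b=cv2.resize(s2,(400,400),interpolation=2);cv2.imwrite("pics/m1.png",np.hstack([a,b]))
```

```text
1.3 [0.59842663 0.3199869  0.13120395] [-0.52  0.64 -0.02  1.57  0.01  0.93 -0.88] [-0.168, 0.121, 7.82, 0.004]
```

View pics/m1.png

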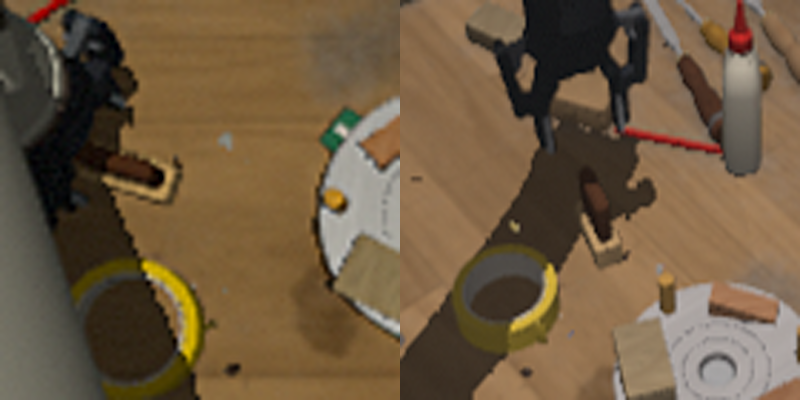

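Emit:
{"method": "move_arm", "body": {
  "commands": [-0.2,0,4,0,-0.2,0,7.8,0,-0.2,0,7.8,0,-0.2,0,7.8,0]
}}

```text
t: 1.8
tool_pos: [0.5977, 0.3177, 0.0536]
tcp_rot: [0.819, 0.574, -0.0, -0.0]
contact_force: [0.1, 1.1, 0.7]
grip_width: 0.702
gripper_force: 0.0
```

Emit:
{"method": "move_arm", "body": {
  "commands": [0,0,0,0,0,0,0,0,0,0,0,0,0,0,0,0,0,0,0,0,0,0,0,0,0,0,0,0,0,0,0,0],
  "hand": 0,
  "grip_force": 60
}}

```text
t: 2.6
tool_pos: [0.5997, 0.3178, 0.0555]
tcp_rot: [0.819, 0.574, 0.002, 0.0]
contact_force: [-0.8, -0.1, 7.9]
grip_width: 0.174
gripper_force: 60.1
```

Run:
```python
from h import *
s=sense();print(s["t"],s["tool_pos"],s["grip_width"],s["gripper_force"],s["contact_force"])
P=[*s["tool_pos"],-20]
p=pol(0,0);print(rel(*p,.19,-28.5))
```

```text
2.6 [0.59970309 0.31780414 0.0554714 ] 0.17419244056909627 60.11652052402496 [-0.77814775 -0.13222087  7.91681708]
[-22.587, 4.312, -13.453, 0.148]
```

Emit:
{"method": "move_arm", "body": {
  "commands": [0,0,-5,0,0,0,-10,0,0,0,-13.6,0.0,-5,1,-13.6,0.1,-22,3.7,-13.6,0.148,-22,3.7,-13.6,0.148,-22,3.7,-13.6,0.148,-22,3.7,-13.6,0.148,-22,3.7,-13.6,0.148,-22,3.7,-13.6,0.148]
}}

```text
t: 3.6
tool_pos: [0.5579, 0.0974, 0.1897]
tcp_rot: [0.86, 0.511, 0.0, -0.0]
contact_force: [0.3, 1.1, -1.3]
grip_width: 0.181
gripper_force: 59.0
```

Run:
```python
from h import *
s=sense();print(s["t"],s["tool_pos"],s["grip_width"],s["contact_force"],np.round(s["q"],2))
print(rel(.5475,.1075,.121,-28.5))
im=shot("scene","s2")[60:235,190:380,::-1];cv2.imwrite("pics/s2c.png",cv2.resize(im,None,fx=3.4,fy=3.4,interpolation=2))
```

```text
3.6 [0.55792027 0.09740834 0.18965707] 0.18111394958209653 [ 0.26477964  1.13385757 -1.27636148] [-0.26  0.38  0.06  1.83 -0.03  0.92 -0.7 ]
[0.388, -1.398, 6.866, -0.001]
```

View pics/s2c.png

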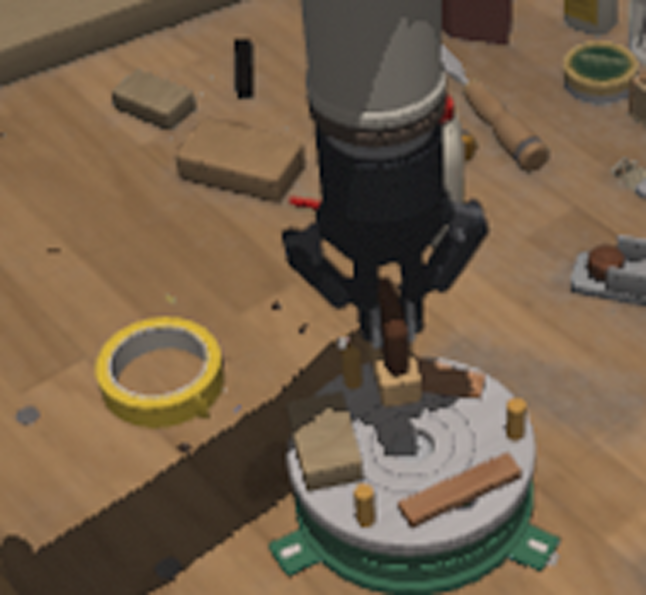

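Emit:
{"method": "move_arm", "body": {
  "commands": [0.4,-1.4,4,0,0.4,-1.4,5.8,0,0.4,-1.4,6.6,0,0.4,-1.4,6.85,0,0.4,-1.4,6.85,0]
}}

```text
t: 4.15
tool_pos: [0.5482, 0.1086, 0.1211]
tcp_rot: [0.859, 0.512, 0.0, 0.0]
contact_force: [-0.3, 0.0, -1.3]
grip_width: 0.172
gripper_force: 59.0
```

Emit:
{"method": "move_arm", "body": {
  "commands": [0,-0.6,0,0,0,-1.4,0,0,0,-2.2,0,0,0,-3.0,0,0,0,-3.8,0,0,0,-4.6,0,0,0,-5.4,0,0,0,-6.2,0,0,0,-7,0,0,0,-7.8,0,0,0,-8.6,0,0,0,-8.6,0,0]
}}

```text
t: 5.35
tool_pos: [0.4706, 0.1496, 0.1207]
tcp_rot: [0.859, 0.512, -0.0, -0.0]
contact_force: [-0.3, 0.6, -1.6]
grip_width: 0.175
gripper_force: 59.0
```

Run:
```python
from h import *
s=sense();print(s["t"],s["tool_pos"],s["grip_width"],s["contact_force"],np.round(s["q"],2))
im=shot("scene","s3")[60:235,190:380,::-1];cv2.imwrite("pics/s3c.png",cv2.resize(im,None,fx=3.4,fy=3.4,interpolation=2))
```

```text
5.35 [0.47059618 0.14960902 0.12067757] 0.17483341139369799 [-0.31145953  0.63510691 -1.61655719] [-0.39  0.37  0.03  2.05 -0.02  0.72 -0.84]
```

View pics/s3c.png

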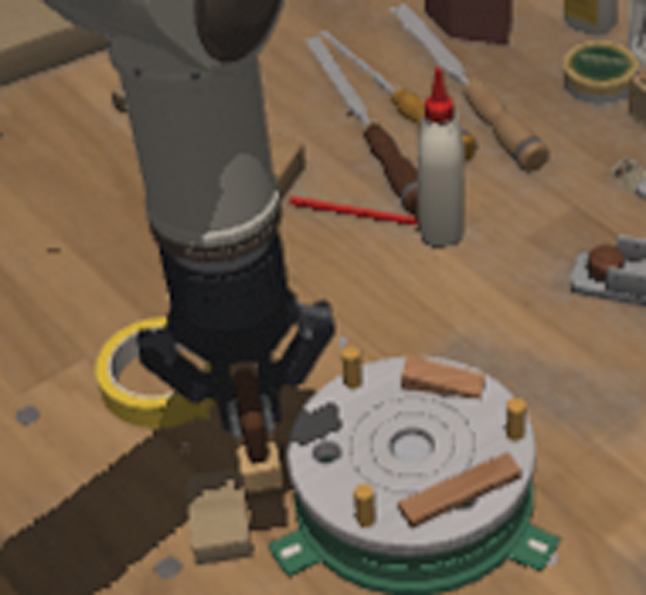

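Run:
```python
from h import *
print(rel(.5895,.1002,.171,35.5))
```

```text
[1.302, 12.722, -5.02, -1.116]
```

Emit:
{"method": "move_arm", "body": {
  "commands": [0,0,-5,0,1.3,6,-5,-0.15,1.3,12.7,-5,-1.116,1.3,12.7,-5,-1.116,1.3,12.7,-5,-1.116,1.3,12.7,-5,-1.116,1.3,12.7,-5,-1.116,1.3,12.7,-5,-1.116,1.3,12.7,-5,-1.116,1.3,12.7,-5,-1.116,1.3,12.7,-5,-1.116]
}}

```text
t: 6.5
tool_pos: [0.5899, 0.0992, 0.1707]
tcp_rot: [0.459, 0.888, -0.0, 0.0]
contact_force: [-0.1, 0.6, -1.3]
grip_width: 0.174
gripper_force: 59.3
```

Run:
```python
from h import *
s=sense();print(s["t"],s["tool_pos"],s["grip_width"],np.round(s["q"],2))
print(rel(.5895,.1002,.121,35.5))
```

```text
6.5 [0.58993705 0.09922955 0.1706749 ] 0.17392837771872335 [-0.09  0.47 -0.16  1.76  0.09  0.92  0.33]
[0.104, 0.02, 4.967, -0.003]
```

Emit:
{"method": "move_arm", "body": {
  "commands": [0.1,0,3.5,0,0.1,0,4.7,0,0.1,0,4.95,0,0.1,0,4.95,0]
}}

```text
t: 6.9
tool_pos: [0.589, 0.1005, 0.1211]
tcp_rot: [0.458, 0.889, -0.0, -0.0]
contact_force: [0.5, -0.0, -1.3]
grip_width: 0.173
gripper_force: 59.4
```

Emit:
{"method": "move_arm", "body": {
  "commands": [0.1,0.6,0,0,0.1,1.4,0,0,0.1,2.2,0,0,0.1,3.0,0,0,0.1,3.8,0,0,0.1,4.6,0,0,0.1,5.4,0,0,0.1,6.2,0,0,0.1,7,0,0,0.1,7.8,0,0,0.1,8.6,0,0,0.1,8.6,0,0]
}}

```text
t: 8.1
tool_pos: [0.6595, 0.1524, 0.1213]
tcp_rot: [0.458, 0.889, 0.001, 0.0]
contact_force: [-0.4, -0.1, -2.5]
grip_width: 0.176
gripper_force: 59.3
```

Run:
```python
from h import *
s=sense();print(s["t"],s["tool_pos"],s["contact_force"])
print(rel(*(C+np.array([0.002,-.018])),.171,80.2))
shot("scene","s4")
```

```text
8.1 [0.65949849 0.15242113 0.1213282 ] [-0.40413679 -0.14755666 -2.49510479]
[-0.993, -12.317, -4.967, -0.78]
```

Emit:
{"method": "move_arm", "body": {
  "commands": [0,0,-5,0,-1,-6,-5,-0.15,-1,-12.3,-5,-0.78,-1,-12.3,-5,-0.78,-1,-12.3,-5,-0.78,-1,-12.3,-5,-0.78,-1,-12.3,-5,-0.78,-1,-12.3,-5,-0.78,-1,-12.3,-5,-0.78,-1,-12.3,-5,-0.78]
}}

```text
t: 9.15
tool_pos: [0.5642, 0.0719, 0.1712]
tcp_rot: [0.087, 0.996, -0.0, -0.0]
contact_force: [-0.3, -0.6, -1.7]
grip_width: 0.173
gripper_force: 59.6
```

Run:
```python
from h import *
s=sense();print(s["t"],s["tool_pos"],s["grip_width"],np.round(s["q"],2))
print(rel(.5655,.0728,.121,80.2))
im=shot("scene","s5")[60:235,190:380,::-1];cv2.imwrite("pics/s5c.png",cv2.resize(im,None,fx=3.4,fy=3.4,interpolation=2))
```

```text
9.15 [0.56422626 0.07190712 0.17120187] 0.1725554190660372 [ 0.09  0.43 -0.33  1.83  0.18  0.91  1.07]
[-0.11, 0.11, 5.02, -0.002]
```

View pics/s5c.png

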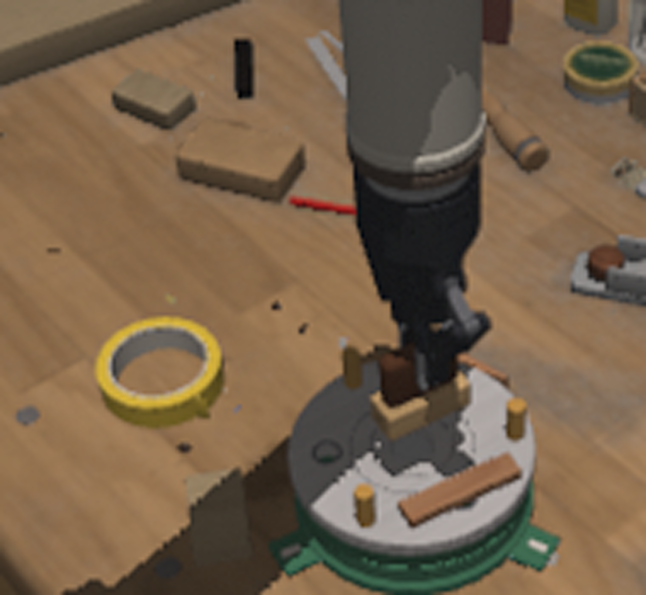

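Emit:
{"method": "move_arm", "body": {
  "commands": [-0.1,0.1,3.5,0,-0.1,0.1,4.7,0,-0.1,0.1,5,0,-0.1,0.1,5,0]
}}

```text
t: 9.6
tool_pos: [0.565, 0.0727, 0.1211]
tcp_rot: [0.086, 0.996, -0.0, -0.001]
contact_force: [0.2, 0.3, -1.3]
grip_width: 0.176
gripper_force: 59.8
```

Emit:
{"method": "move_arm", "body": {
  "commands": [0,-0.8,0,0,0,-1.6,0,0,0,-2.4,0,0,0,-3.2,0,0,0,-4,0,0,0,-4.8,0,0,0,-5.6,0,0,0,-6.4,0,0,0,-7.2,0,0,0,-8,0,0,0,-8.8,0,0,0,-8.8,0,0]
}}

```text
t: 10.8
tool_pos: [0.5501, -0.016, 0.1212]
tcp_rot: [0.087, 0.996, -0.0, -0.0]
contact_force: [-0.4, 0.2, -2.0]
grip_width: 0.173
gripper_force: 59.6
```

Emit:
{"method": "move_arm", "body": {
  "commands": [0,0,-4,0,0,0,-7,0,0,-4,-8,0,0,-8,-8,0,0,-8,-8,0]
}}

```text
t: 11.3
tool_pos: [0.5357, -0.1001, 0.2018]
tcp_rot: [0.09, 0.996, -0.002, 0.0]
contact_force: [-1.1, 0.3, -2.0]
grip_width: 0.177
gripper_force: 59.6
```

Run:
```python
from h import *
s=sense();print(s["t"],s["tool_pos"])
t=shot("top","t6")[155:245,205:345,::-1];q=shot("scene","s6")[125:240,215:360,::-1]
a=cv2.resize(t,(560,360),interpolation=2)
b=cv2.resize(q,None,fx=2,fy=2,interpolation=2)
o=np.zeros((600,560,3),np.uint8);o[:360]=a;o[365:365+230,:290]=b;cv2.imwrite("pics/m6.png",o)
```

```text
11.3 [ 0.53567119 -0.10012322  0.20176385]
```

View pics/m6.png

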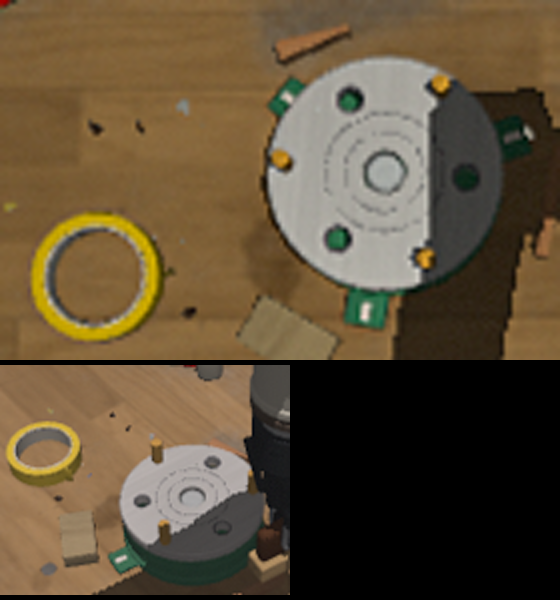

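Run:
```python
from h import *
f=lambda p,z: ray("top",205+(p[0]+.5)/4-.5,155+(p[1]+.5)/4-.5,z)
pg=np.array([f(p,.098) for p in[(440,84),(282,159),(425,258)]]);c=pg.mean(0);print(pg,c,np.degrees(np.arctan2(*(pg-c).T[::-1])))
h=np.array([f(p,.064) for p in[(349,100),(466,177),(338,238)]]);d=h.mean(0);print(h,d,np.degrees(np.arctan2(*(h-d).T[::-1])))
m=np.array([f(p,.02) for p in[(290,94),(515,135),(367,310)]]);d=m.mean(0);print(d,np.degrees(np.arctan2(*(m-d).T[::-1])))
# peg push: peg at a0
a0=85.0;p=pol(.076,a0)
dr=np.radians(187.5);st=p-.034*np.array([np.cos(dr),np.sin(dr)])
print("start",st,rel(*st,.2,7.5))
```

```text
[[0.6233 0.0477]
 [0.5676 0.1644]
 [0.494  0.0589]] [0.56163333 0.09033333] [ -34.658096     85.39430924 -155.07283415]
[[0.6182 0.1182]
 [0.5582 0.0289]
 [0.5122 0.1258]] [0.56286667 0.09096667] [ 26.20496642 -94.29986282 145.49147701]
[0.5632     0.08866667] [ 49.49858169 -70.65732237 170.04370928]
start [0.60333296 0.17094869] [-1.988, 27.262, 0.132, 1.265]
```

Emit:
{"method": "move_arm", "body": {
  "commands": [-2,27.3,0,1.265,-2,27.3,0,1.265,-2,27.3,0,1.265,-2,27.3,0,1.265,-2,27.3,0,1.265,-2,27.3,0,1.265,-2,27.3,0,1.265,-2,27.3,0,1.265,-2,27.3,0,1.265,-2,27.3,0,1.265,-2,27.3,3,1.265,-2,27.3,3,1.265]
}}

```text
t: 12.6
tool_pos: [0.5999, 0.173, 0.1677]
tcp_rot: [0.657, 0.754, -0.003, -0.002]
contact_force: [-1.8, -0.3, -2.5]
grip_width: 0.175
gripper_force: 59.5
```

Run:
```python
from h import *
s=sense();print(s["t"],s["tool_pos"],s["grip_width"])
print(rel(.6033,.171,.121,7.5))
```

```text
12.6 [0.59987015 0.17301253 0.16767148] 0.17460061081537231
[-0.247, 0.312, 4.667, 0.007]
```

Emit:
{"method": "move_arm", "body": {
  "commands": [-0.25,0.3,3,0,-0.25,0.3,4.4,0,-0.25,0.3,4.7,0,-0.25,0.3,4.7,0]
}}

```text
t: 13.0
tool_pos: [0.6059, 0.1708, 0.1242]
tcp_rot: [0.658, 0.753, -0.0, -0.001]
contact_force: [-0.3, -0.2, -2.0]
grip_width: 0.175
gripper_force: 59.5
```

Emit:
{"method": "move_arm", "body": {
  "commands": [0,-0.5,0,0,0,-1,0,0,0,-1.4,0,0,0,-1.8,0,0,0,-2.2,0,0,0,-2.6,0,0,0,-3,0,0,0,-3.3,0,0,0,-3.6,0,0,0,-3.8,0,0,0,-4,0,0,0,-4,0,0]
}}

```text
t: 14.2
tool_pos: [0.5676, 0.1666, 0.1252]
tcp_rot: [0.658, 0.753, 0.002, 0.0]
contact_force: [4.2, 2.1, -1.1]
grip_width: 0.176
gripper_force: 59.7
```

Run:
```python
from h import *
s=sense();print(s["t"],s["tool_pos"],s["contact_force"],np.round(s["tcp_rot"],3))
shot("top","t7");shot("scene","s7")
```

```text
14.2 [0.5676257  0.16656266 0.12516841] [ 4.17296304  2.1351097  -1.14321882] [0.658 0.753 0.002 0.   ]
```

Emit:
{"method": "move_arm", "body": {
  "commands": [0,-0.2,0,0,0,-0.4,0,0,0,-0.5,0,0,0,-0.6,0,0,0,-0.7,0,0,0,-0.8,0,0,0,-0.8,0,0]
}}

```text
t: 15.0
tool_pos: [0.5589, 0.1638, 0.1243]
tcp_rot: [0.658, 0.753, 0.0, 0.0]
contact_force: [0.4, 0.3, -2.6]
grip_width: 0.179
gripper_force: 59.5
```

Emit:
{"method": "move_arm", "body": {
  "commands": [0,-0.05,0,0,0,-0.1,0,0,0,-0.15,0,0,0,-0.2,0,0,0,-0.25,0,0,0,-0.3,0,0,0,-0.3,0,0]
}}

```text
t: 15.7
tool_pos: [0.5562, 0.1634, 0.1245]
tcp_rot: [0.658, 0.753, 0.0, 0.0]
contact_force: [3.5, -2.1, -2.2]
grip_width: 0.176
gripper_force: 59.4
```

Run:
```python
from h import *
s=sense();print(s["t"],s["tool_pos"],s["contact_force"])
q=shot("scene","s8")[110:240,230:370,::-1]
cv2.imwrite("pics/s8c.png",cv2.resize(q,None,fx=4.5,fy=4.5,interpolation=2))
```

```text
15.7 [0.5561839  0.16342629 0.12446172] [ 3.54669753 -2.14378912 -2.21362105]
```

View pics/s8c.png

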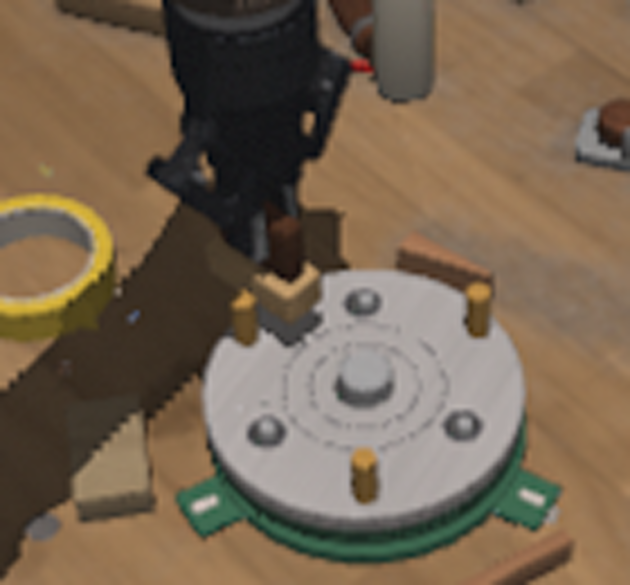

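Emit:
{"method": "move_arm", "body": {
  "commands": [0,0.6,0,0,0,1.2,0,0,0,1.2,-5,0,0,1.2,-5,0,0,1.2,-5,0]
}}

```text
t: 16.25
tool_pos: [0.5682, 0.1662, 0.1753]
tcp_rot: [0.658, 0.753, 0.001, 0.0]
contact_force: [0.6, 0.4, -2.1]
grip_width: 0.178
gripper_force: 59.8
```

Run:
```python
from h import *
s=sense();print(s["t"],s["tool_pos"]);print(rel(.5985,.3185,.12,-20))
im=shot("scene","s9")
# peg tops in s8 view (crop/4.5): consistency of height
f=lambda p,z: ray("scene",230+(p[0]+.5)/4.5-.5,110+(p[1]+.5)/4.5-.5,z)
for z in(.078,.098):
  pg=np.array([f(p,z) for p in[(245,298),(479,290),(364,457)]]);c=pg.mean(0);print(z,c,np.linalg.norm(pg-c,axis=1),np.degrees(np.arctan2(*(pg-c).T[::-1])))
```

```text
16.25 [0.56820393 0.16619339 0.17526308]
[14.686, 5.046, 5.526, 0.484]
0.078 [0.5637     0.09063333] [0.07530833 0.07589687 0.07645147] [ 110.44028433   -8.81694972 -129.56887911]
0.098 [0.55306667 0.0769    ] [0.07343172 0.07400118 0.07456094] [ 110.45863457   -8.78344376 -129.53991998]
```

Emit:
{"method": "move_arm", "body": {
  "commands": [5,1.7,0,0.15,10,3.4,0,0.3,14.7,5,0,0.484,14.7,5,3,0.484,14.7,5,5.5,0.484,14.7,5,8.5,0.484,14.7,5,10.5,0.484,14.7,5,10.5,0.484,14.7,5,10.5,0.484,14.7,5,10.5,0.484]
}}

```text
t: 17.3
tool_pos: [0.5983, 0.3181, 0.0704]
tcp_rot: [0.819, 0.573, 0.001, -0.0]
contact_force: [-0.4, -0.8, -0.6]
grip_width: 0.176
gripper_force: 59.5
```

Run:
```python
from h import *
s=sense();print(s["t"],s["tool_pos"],s["contact_force"]);print(rel(.5985,.3185,.0555,-20))
```

```text
17.3 [0.5982679  0.3181154  0.07035062] [-0.3580343  -0.84276451 -0.60525487]
[0.044, 0.009, 1.485, -0.001]
```

Emit:
{"method": "move_arm", "body": {
  "commands": [0,0,0.5,0,0,0,1,0,0,0,1.3,0,0,0,1.5,0,0,0,1.5,0]
}}

```text
t: 17.8
tool_pos: [0.5976, 0.3175, 0.0555]
tcp_rot: [0.819, 0.573, -0.0, 0.0]
contact_force: [-2.8, -3.1, 6.1]
grip_width: 0.177
gripper_force: 60.8
```

Emit:
{"method": "move_arm", "body": {
  "commands": [0,0,0,0,0,0,0,0,0,0,0,0,0,0,0,0,0,0,0,0,0,0,0,0],
  "hand": 5
}}

```text
t: 18.4
tool_pos: [0.5975, 0.3176, 0.0541]
tcp_rot: [0.819, 0.573, -0.0, -0.0]
contact_force: [0.7, 0.6, 0.3]
grip_width: 0.584
gripper_force: 0.0
```

Emit:
{"method": "move_arm", "body": {
  "commands": [0,0,-2,0,0,0,-5,0,0,0,-10,0,0,0,-15,0,15,0,-15,0,15,0,-15,0,15,0,-15,0,15,0,-15,0,15,0,-15,0]
}}

```text
t: 19.3
tool_pos: [0.6478, 0.4601, 0.2021]
tcp_rot: [0.819, 0.574, -0.001, -0.0]
contact_force: [0.6, -1.1, 0.3]
grip_width: 0.589
gripper_force: 0.0
```

Run:
```python
from h import *
s=sense();print(s["t"],s["tool_pos"],s["contact_force"])
t=shot("top","t9")[145:255,195:345,::-1];q=shot("scene","s10")[90:240,215:365,::-1]
o=np.zeros((500,800,3),np.uint8);o[:293,:400]=cv2.resize(t,(400,293),interpolation=2);o[:400,400:]=cv2.resize(q,(400,400),interpolation=2);cv2.imwrite("pics/m9.png",o)
```

```text
19.3 [0.64776462 0.46009164 0.2020579 ] [ 0.61593761 -1.11868441  0.26319402]
```

View pics/m9.png

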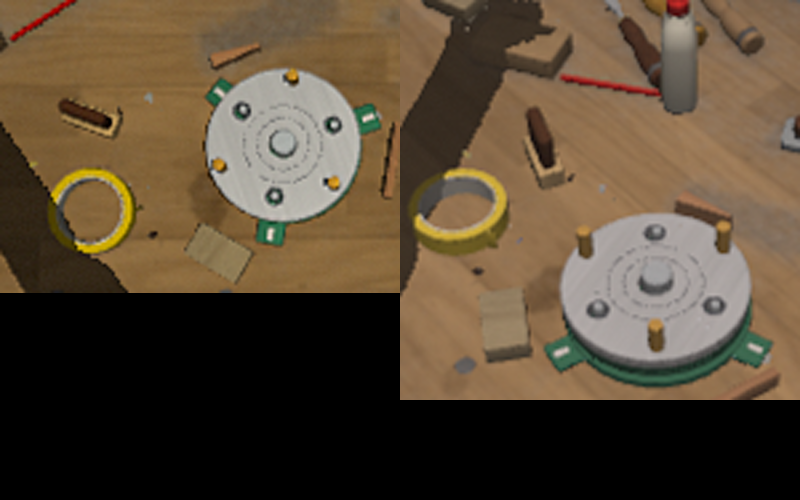

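The picture shows the plate fully home, with the studs through its holes at (655,232), (597,308) and (714,306). The scraper stands upright at (543,150). All three offcuts lie on the bench, and the tape roll is undisturbed.

```bash
python3 -c "
from bench import *
print(sign_off())"
```

```text
the job is handed in; nothing more can be done
None
```

I handed the job in at about 19 s of the 72 s allowed; `sign_off()` returned no verdict. In the last pictures all three offcuts are on the bench, the faceplate is home on its studs, and the scraper stands upright clear of the mount.

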